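Move a disk array to its new dock in bay order

ROBOT

A 6-joint arm with a two-finger parallel gripper is mounted at the origin on the work surface. World frame = base frame: x ahead of the robot, y to its left, z up, the work surface at z = 0. Lengths are in mm, angles in degrees, forces in N, time in s.
With the tool pointing down it reaches from about 350 to 850 mm from the base axis. Payload 8.1 kg.
Tool frame: the origin (TCP) lies on the centre line of the jaws, within the pads' length; the fingertips stand 19 mm ahead of it and the grasp point (between the pads) is the TCP; z points along the fingers, y is the direction in which the jaws open and shut (so a half turn about z gives the same grasp; the last joint's range is limited). The gripper opens to 85 mm and grips with 20 to 120 N. Pads are 22 mm wide; open, the fingers measure 114 mm over their backs; the gripper's body (76 mm by 85 mm) begins 54 mm behind the grasp point. The pads swing forward as they close: fully open they stand 13 mm farther back than shut.
Start: joints at [64.263, 7.471, 85.268, -0, 87.261, -4.893], TCP at [213.476, 560.744, 250.292] pointing down, gripper open.
Joint ranges: [-169.43, 169.43], [-51.17, 129.36], [1.28, 143.12], [-76.62, 256.62], [0, 156.53], [-152.29, 152.29]. Speed limits (degrees/s): [136.94, 136.94, 159.86, 180, 180, 180].

INTERFACE

Orientations are given as [roll, pitch, yaw] about the fixed x, y, z axes, in that order (R = Rz(yaw) Ry(pitch) Rx(roll)).
In Python, from bench import r, viewer gives the robot as it stands.
- The arm moves only by the tool carry_out, never from a script. Its argument "commands" is a list that holds one entry, the list of rows, each a list of 7 numbers: the finger opening in mm, from 0 to 85.4, then the shift along the tool's x, y, z in mm, then the turn, a rotation vector about the tool's x, y, z in degrees. A call has 1 to 5 rows; each row is the pose to reach, as a shift and turn from the pose commanded when the call began, along the tool's axes at that moment; what a row does not reach only later rows make up. A row lasts 1/8 s, in which the tool goes at most 62.5 mm and 10.7 degrees, less where a joint would pass 70% of its speed; a pose out of reach is approached as far as the arm can. A call with a gripper value outside its range is refused whole. The fingers move at their own pace and stop on an object; "grip_force" is the grip in N (left out, the last holds). Time passes only in rows, so rows that repeat a pose let the fingers close. It gives the time, the measured TCP pose, the force and the opening at its end, in the units of the state.
- r.sense(): the state, without advancing time (a new reading comes with each control period).
- viewer.snapshot(name): name is "side" or "top" or "wrist"; returns the picture (384x512x3 uint8, red, green, blue); there is no depth.
- viewer.calibration(name): a dict with "camera_matrix" (3x3 intrinsics, pixels), "rvec" (rotation vector, rad) and "tvec" (3), from world to camera coordinates, as OpenCV has them. Camera axes: x right, y down, z forward; pixel columns grow to the right and rows downward; lengths in mm; the calibration is good to about 2 mm. A picture is of the moment at which its call begins: read the wrist's pose just before it. calibration takes no time and is no camera call; for the wrist camera it gives the pose at the moment of the call.
- r.hand_in(): hands the job in, once; it reports no verdict.
The state is a dict: "time": time; "joint_pos": joint angles; "qd": joint speeds; "joint_efforts": joint torques, N m; "tool_pos": TCP position; "tcp_rot": TCP orientation; "ft_force": force on the tool from outside, world axes, zero at the start; "wrist_torque": the same for the moment, N m; "finger_gap": finger opening in mm.
Only numpy, scipy, OpenCV 4.12 (cv2) and the standard library are available. Lean on these libraries where they do the work, as an engineer would, in place of code of your own. Each camera call takes 0.05 s, during which the arm holds its last target. There are 200 camera calls.

TASK

Move the four drive carriers of the disk array from the row of black single docks into the light grey four-bay dock, keeping them in the same order: the carrier at the left end of the old row goes into the left-end bay of the new dock and so on, left meaning the robot's left (+y). Stand each carrier upright, lower it all the way down to the floor of its bay before letting go, and leave all four seated and at rest.

Things in the scene. Friction and masses are not known exactly. Their poses are not given: they have to be found in the camera images.
- old_rack: Aluminium plate 180 (x) x 276 (y) x 8 mm, fixed. The four black single docks stand on it in a row along y, at y = +102, +34, -34, -102 mm, x = 0. Faces the robot within 15 degrees: its +y end is the left end of the row as the robot sees it. Origin: on the table under the middle of the row, z up.
- new_dock: Light grey dock, 116 (x) x 296 (y) x 54 mm high, fixed, empty. Origin: centre of underside, z up; +y (blue power button on the dark end cheek) is its left end, seen from the robot, within 15 deg. Four bays open at the top at x = 0, y = +102, +34, -34, -102: 82 (x) x 23 (y) mm, floor at z = 14, straight walls to z = 44, then bevelled out to a mouth 96 x 41 at z = 54.
- dock_red: Black single-bay dock in which the red carrier stands at the start, 106 (x) x 64 (y) x 54 mm, fixed on the old rack's plate; the four docks look alike. Origin: centre of its underside, 8 mm above the table; axes as the plate's. Bay sized as in the new dock (floor 14 mm above the origin, mouth at 54 mm).
- dock_yellow: Black single-bay dock in which the yellow carrier stands at the start, 106 (x) x 64 (y) x 54 mm, fixed on the old rack's plate; the four docks look alike. Origin: centre of its underside, 8 mm above the table; axes as the plate's. Bay sized as in the new dock (floor 14 mm above the origin, mouth at 54 mm).
- dock_green: Black single-bay dock in which the green carrier stands at the start, 106 (x) x 64 (y) x 54 mm, fixed on the old rack's plate; the four docks look alike. Origin: centre of its underside, 8 mm above the table; axes as the plate's. Bay sized as in the new dock (floor 14 mm above the origin, mouth at 54 mm).
- dock_blue: Black single-bay dock in which the blue carrier stands at the start, 106 (x) x 64 (y) x 54 mm, fixed on the old rack's plate; the four docks look alike. Origin: centre of its underside, 8 mm above the table; axes as the plate's. Bay sized as in the new dock (floor 14 mm above the origin, mouth at 54 mm).
- carrier_red: Loose drive carrier with red bezel on top (upper 14 mm): 76 mm wide (x; bezel 78), 18 mm thick (y), 110 mm tall, 0.15 to 0.3 kg. Stands upright in its dock, 50 mm clear of the next carrier, its top 70 mm above the dock's. Origin: centre of its underside; z up, y across its thickness, along the row. Pinch it across its thickness anywhere in the upper half.
- carrier_yellow: Loose drive carrier with yellow bezel on top (upper 14 mm): 76 mm wide (x; bezel 78), 18 mm thick (y), 110 mm tall, 0.15 to 0.3 kg. Stands upright in its dock, 50 mm clear of the next carrier, its top 70 mm above the dock's. Origin: centre of its underside; z up, y across its thickness, along the row. Pinch it across its thickness anywhere in the upper half.
- carrier_green: Loose drive carrier with green bezel on top (upper 14 mm): 76 mm wide (x; bezel 78), 18 mm thick (y), 110 mm tall, 0.15 to 0.3 kg. Stands upright in its dock, 50 mm clear of the next carrier, its top 70 mm above the dock's. Origin: centre of its underside; z up, y across its thickness, along the row. Pinch it across its thickness anywhere in the upper half.
- carrier_blue: Loose drive carrier with blue bezel on top (upper 14 mm): 76 mm wide (x; bezel 78), 18 mm thick (y), 110 mm tall, 0.15 to 0.3 kg. Stands upright in its dock, 50 mm clear of the next carrier, its top 70 mm above the dock's. Origin: centre of its underside; z up, y across its thickness, along the row. Pinch it across its thickness anywhere in the upper half.
Things that resemble listed ones, but are neither listed nor needed, are in the scene too. What is shaped like the carrier_blue but orange or purple is not meant.

How it is judged:
By the outcome, as a careful person would: the job done as asked, in the order asked, and still so for the second after the job is handed in, with the robot touching nothing.
It also fails if it takes over 99 s, if anything falls off the work surface, if the arm or the gripper's body presses on something with over 40 N, if the wrist force passes 120 N, or if a joint passes its speed limit or range.

## Working session

There is one attempt and no reset: what is moved stays moved. The work goes in short steps, Python scripts to look and compute and a tool call to move; the robot and the scene stay as the last step left them, time stands still between calls to the robot, and variables do not carry over. Pictures are saved under pics/ and viewed, about 12 in all and at most 16, crops included, and the job is handed in when it is done.

Besides the shell and the picture viewer there is one more tool, called after "Emit:" as a command line: name --argument value ..., lists and objects as JSON in quotes. carry_out: Moves the arm, as the interface text tells. Its arguments: {"type":"object","properties":{"commands":{"type":"array","items":{"type":"array","items":{"type":"array","items":{"type":"number"}}}},"grip_force":{"type":"number"}},"required":["commands"]}

```bash
mkdir -p pics; ls
python3 - <<'E'
from bench import r, viewer
import cv2,json
s=r.sense();print({k:s[k] for k in("time","tool_pos","tcp_rot","finger_gap","ft_force")})
for n in("top","side"):
    c=viewer.calibration(n);print(n,c)
    cv2.imwrite(f"pics/{n}0.png",cv2.resize(viewer.snapshot(n)[:,:,::-1],(800,600),interpolation=cv2.INTER_CUBIC))
E
```

```text
pics
{'time': 0.0, 'tool_pos': array([213.24064217, 560.26940867, 249.23715901]), 'tcp_rot': array([-1.79892927e+02, -1.04257967e-02,  1.59153791e+02]), 'finger_gap': 85.54089264018745, 'ft_force': array([-0.97524127, -0.11702937, -1.15080203])}
top {'camera_matrix': array([[397.0952127 ,   0.        , 254.60460607],
       [  0.        , 397.0952127 , 187.05118309],
       [  0.        ,   0.        ,   1.        ]]), 'rvec': array([ 2.13171401, -2.12242422,  0.22826586]), 'tvec': array([-20.68286839, 478.43460939, 845.12794329])}
side {'camera_matrix': array([[491.41552392,   0.        , 256.74264999],
       [  0.        , 491.41552392, 198.09719879],
       [  0.        ,   0.        ,   1.        ]]), 'rvec': array([ 2.37944219, -0.05063774,  0.01618852]), 'tvec': array([-478.16024339,   43.93423056, 1264.03314983])}
```

View pics/top0.png

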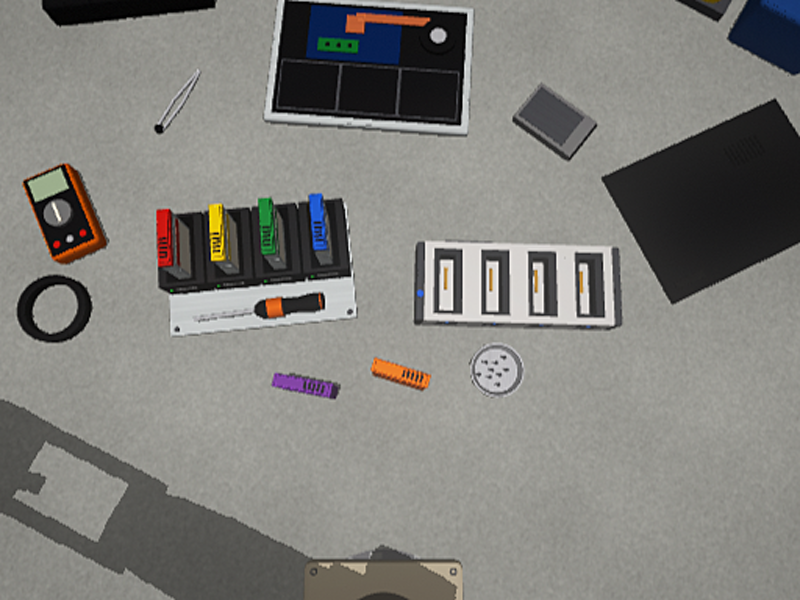

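View pics/side0.png

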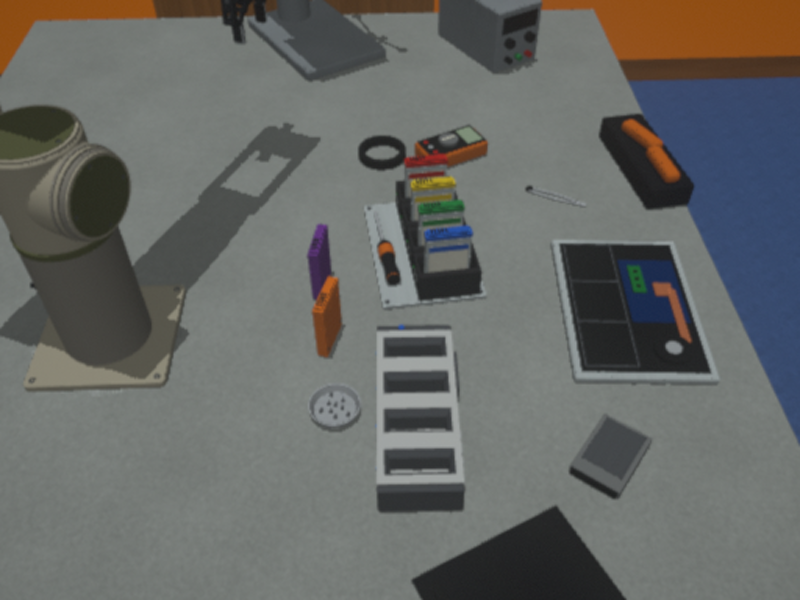

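Left to right in the top view, the row is red (163,237), yellow (217,232), green (266,225) and blue (318,222). The orange (400,373) and purple (305,384) standing carriers are decoys. The only four-bay light grey dock spans (415–620, 240–328), with its blue button at the left end (420,294). Next I'll take enlarged crops to get accurate corners.

Run:
```python
from bench import viewer
import cv2,numpy as np
a=viewer.snapshot("top")[:,:,::-1]
def crop(x,y,w,h,f,n):
    c=cv2.resize(a[y:y+h,x:x+w],None,fx=f,fy=f,interpolation=cv2.INTER_CUBIC)
    for i in range(0,w,10): cv2.putText(c,str(x+i),(i*f,8),0,.3,(0,0,255),1);cv2.line(c,(i*f,10),(i*f,16),(0,0,255),1)
    for i in range(0,h,10): cv2.putText(c,str(y+i),(0,i*f+4),0,.3,(0,0,255),1)
    cv2.imwrite(n,c)
crop(97,118,134,100,6,"pics/c_rack.png"); crop(262,148,138,66,5,"pics/c_dock.png")
```

```text
(no output)
```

View pics/c_rack.png

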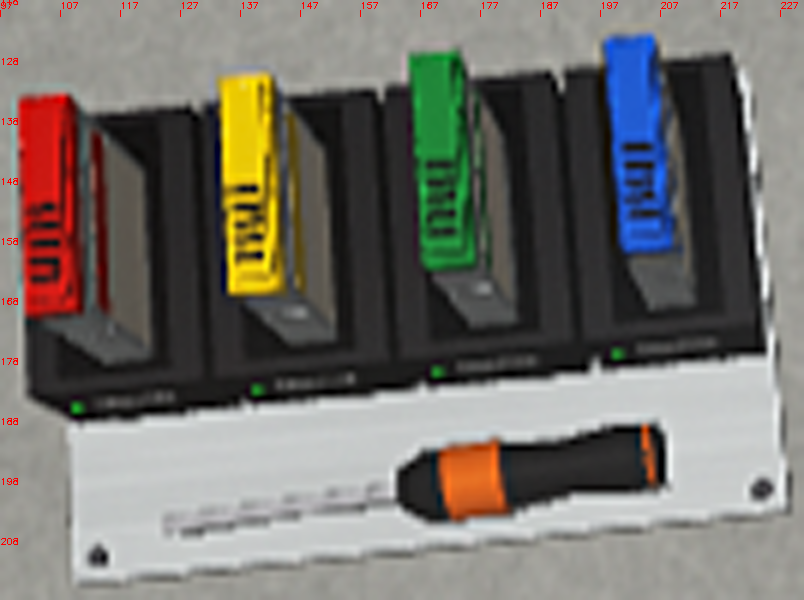

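View pics/c_dock.png

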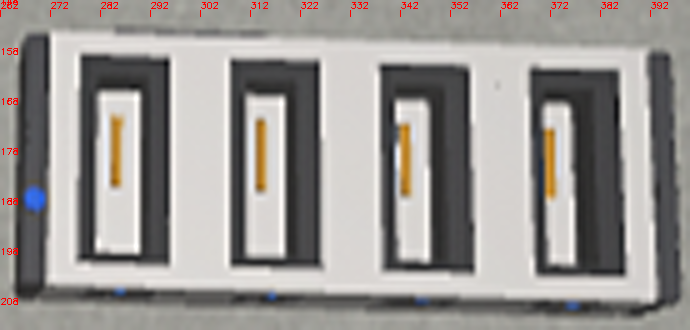

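```bash
cat > h.py <<'E'
import numpy as np, cv2
from scipy.optimize import least_squares
from bench import r, viewer
def rz(a): a=np.radians(a);return np.array([[np.cos(a),-np.sin(a)],[np.sin(a),np.cos(a)]])
def proj(cal,P): return cv2.projectPoints(np.float64(P).reshape(-1,1,3),cal["rvec"],cal["tvec"],cal["camera_matrix"],None)[0][:,0]
def place(p,L): L=np.float64(L); return np.c_[L[:,:2]@rz(p[2]).T+p[:2],L[:,2]]
def fit(L,uv,cal,p0):
    s=least_squares(lambda p:(proj(cal,place(p,L))-uv).ravel(),p0); return s.x,s.fun.reshape(-1,2).round(2)
E
python3 - <<'E'
from h import *
cal=viewer.calibration("top");R=cv2.Rodrigues(cal["rvec"])[0];print("cam",-R.T@cal["tvec"])
b=lambda y,w=20.5,h=48,z=54:[[h,y+w,z],[h,y-w,z],[-h,y-w,z],[-h,y+w,z]]
uv=np.array([[82,56],[168,58],[168,264],[80,262],[231,59],[320,61],[322,267],[232,265],[380,65],[469,67],[473,272],[384,270],[530,68],[618,70],[626,275],[538,273]])
uv=np.array([262,148])+(uv+.5)/5-.5
L=sum([b(y) for y in(102,34,-34,-102)],[])
print(fit(L,uv,cal,[500,-150,0]))
# carriers' tops z=132 : back-left, back-right, front-left ; plate front corners z=8
L=[];uv=[]
for y,q in((102,[(20,97),(71,95),(28,317)]),(34,[(219,76),(271,74),(230,294)]),(-34,[(410,54),(460,52),(424,270)]),(-102,[(603,38),(655,36),(622,252)])):
    L+=[[39,y+9,132],[39,y-9,132],[-39,y+9,132]];uv+=q
L+=[[-90,138,8],[-90,-138,8]];uv+=[(74,584),(789,510)]
uv=np.array([97,118])+(np.array(uv)+.5)/6-.5
print(fit(L,uv,cal,[550,150,0])); print(fit(L[-2:],uv[-2:],cal,[550,150,0]))
E
```

```text
cam [305.350633    -2.45299891 922.12996414]
(array([ 493.16844729, -191.96867905,   -1.16829985]), array([[-0.35, -0.43],
       [ 0.52, -0.34],
       [ 0.4 ,  0.31],
       [-0.46,  0.23],
       [-0.19, -0.21],
       [ 0.05, -0.12],
       [ 0.17,  0.49],
       [-0.25,  0.42],
       [-0.08, -0.6 ],
       [ 0.12, -0.51],
       [ 0.46,  0.27],
       [-0.12,  0.2 ],
       [-0.24, -0.39],
       [ 0.12, -0.3 ],
       [ 0.29,  0.46],
       [-0.45,  0.39]]))
(array([543.29757113, 189.75362284,   6.38480267]), array([[-0.67,  1.09],
       [-0.39,  0.57],
       [-0.7 ,  0.95],
       [-0.74,  1.38],
       [-0.68,  0.87],
       [-0.66,  1.4 ],
       [ 0.32,  1.86],
       [ 0.65,  1.35],
       [ 0.49,  2.03],
       [ 0.82,  1.36],
       [ 0.77,  0.86],
       [ 0.75,  1.69],
       [ 0.02, -8.47],
       [ 0.  , -8.54]]))
(array([523.41909869, 188.75417351,   6.29546267]), array([[-0.24,  0.01],
       [ 0.25, -0.02]]))
```

Run:
```python
from h import *
cal=viewer.calibration("top")
L=[];uv=[]
for y,q in((102,[(20,97),(71,95),(28,317)]),(34,[(219,76),(271,74),(230,294)]),(-34,[(410,54),(460,52),(424,270)]),(-102,[(603,38),(655,36),(622,252)])):
    L+=[[39,y+9,132],[39,y-9,132],[-39,y+9,132]];uv+=q
uv=np.array([97,118])+(np.array(uv)+.5)/6-.5
p,f=fit(L,uv,cal,[550,150,0]);print(p,f.tolist())
np.savetxt("rack.txt",p)
P=place(p,[[0,y,132] for y in(102,34,-34,-102)]);print(P.round(1))
for i in range(4):
    l=[[39,9,132],[39,-9,132],[-39,9,132]];print(fit(l,uv[3*i:3*i+3],cal,[550,P[i][1],5])[0])
print(place([493.2,-192,-1.17],[[0,y,14] for y in(102,34,-34,-102)]).round(1))
s=r.sense();R0=cv2.Rodrigues
from scipy.spatial.transform import Rotation as Ro
for k in(0,90,180): 
    R=Ro.from_euler("xyz",s["tcp_rot"],degrees=True).as_matrix()
print(R.round(3),viewer.calibration("wrist"))
```

```text
[546.11840681 189.81730543   6.69623254] [[-0.69, 0.07], [-0.41, -0.49], [-0.5, -0.12], [-0.78, 0.2], [-0.73, -0.36], [-0.49, 0.15], [0.24, 0.52], [0.57, -0.03], [0.62, 0.62], [0.71, -0.14], [0.64, -0.68], [0.84, 0.11]]
[[534.2 291.1 132. ]
 [542.2 223.6 132. ]
 [550.1 156.  132. ]
 [558.   88.5 132. ]]
[533.83229795 290.04813361   6.48982788]
[542.12711263 222.3306042    6.17079607]
[550.84580116 157.15920334   6.26495907]
[557.46337789  90.09087454   6.33746925]
[[ 495.3  -90.    14. ]
 [ 493.9 -158.    14. ]
 [ 492.5 -226.    14. ]
 [ 491.1 -294.    14. ]]
[[-0.935  0.356 -0.001]
 [ 0.356  0.935 -0.001]
 [ 0.    -0.002 -1.   ]] {'camera_matrix': array([[318.09805406,   0.        , 255.79181608],
       [  0.        , 318.09805406, 194.51855832],
       [  0.        ,   0.        ,   1.        ]]), 'rvec': array([-2.37232827, -1.63624276, -0.24642997]), 'tvec': array([-599.61779915,  -39.61360013,  380.28961174])}
```

Emit:
carry_out --commands '[[[50, -49, -32, 0, 0, 0, -6], [50, -98, -64, 0, 0, 0, -12], [50, -147, -95, 0, 0, 0, -18], [50, -196, -127, 0, 0, 0, -24], [50, -245, -159, 0, 0, 0, -27.2]]]' --grip_force 40

```text
time: 0.78
tool_pos: [386.6, 323.3, 250.1]
tcp_rot: [-180.0, 0.0, -173.5]
ft_force: [0.3, 0.5, -0.1]
finger_gap: 50.0
```

```bash
cat >> h.py <<'E'
from scipy.spatial.transform import Rotation as Ro
def to(*targets):
    """rows (tool shift, turn about z) from the measured pose to each target x,y,z,yaw"""
    s=r.sense();R=Ro.from_euler("xyz",s["tcp_rot"],degrees=True)
    print("t",round(s["time"],2),"tcp",s["tool_pos"].round(1),s["tcp_rot"].round(2),"gap",round(s["finger_gap"],1),"F",s["ft_force"].round(1))
    for x,y,z,yaw in targets:
        q=(R.inv()*Ro.from_euler("xyz",[180,0,yaw],degrees=True)).as_rotvec(degrees=True)
        print((x,y,z,yaw),"->",R.inv().apply(np.array([x,y,z])-s["tool_pos"]).round(1),q.round(1))
E
python3 -c "
from h import *
to((557.5,90,250,-173.6),(557.5,90,200,-173.6))"
```

```text
t 0.78 tcp [386.6 323.3 250.1] [-180.      0.   -173.48] gap 50.0 F [ 0.3  0.5 -0.1]
(557.5, 90, 250, -173.6) -> [-1.434e+02 -2.512e+02  2.000e-01] [-0.   0.   0.1]
(557.5, 90, 200, -173.6) -> [-143.4 -251.2   50.2] [-0.   0.   0.1]
```

Emit:
carry_out --commands '[[[50, -29, -50, 0, 0, 0, 0], [50, -58, -100, 0, 0, 0, 0], [50, -87, -151, 0, 0, 0, 0], [50, -115, -201, 20, 0, 0, 0], [50, -143.4, -251.2, 50, 0, 0, 0]]]'

```text
time: 1.4
tool_pos: [556.5, 91.3, 201.9]
tcp_rot: [180.0, 0.1, -173.7]
ft_force: [1.2, -0.1, 0.1]
finger_gap: 50.1
```

Emit:
carry_out --commands '[[[50, 0, 0, 0, 0, 0, 0]]]'

```text
time: 1.52
tool_pos: [554.4, 89.4, 197.7]
tcp_rot: [-180.0, -0.3, -173.9]
ft_force: [-1.0, 0.0, 0.3]
finger_gap: 50.2
```

Run:
```python
from h import *
to((557.5,90,103,-173.6))
c=viewer.calibration("wrist");a=viewer.snapshot("wrist")[:,:,::-1].copy()
P=place([557.5,90,6.35],[[39,9,132],[39,-9,132],[-39,-9,132],[-39,9,132]])
print(proj(c,P).round(1))
np.savez("w1.npz",**c); cv2.imwrite("pics/w1.png",cv2.resize(a,(800,600),interpolation=cv2.INTER_CUBIC))
```

```text
t 1.52 tcp [554.4  89.4 197.7] [-179.96   -0.33 -173.91] gap 50.2 F [-1.   0.   0.3]
(557.5, 90, 103, -173.6) -> [-3.6  0.3 94.7] [-0.  -0.3 -0.3]
[[269.5 276.8]
 [243.  276.9]
 [240.9 163.9]
 [270.5 163.7]]
```

View pics/w1.png

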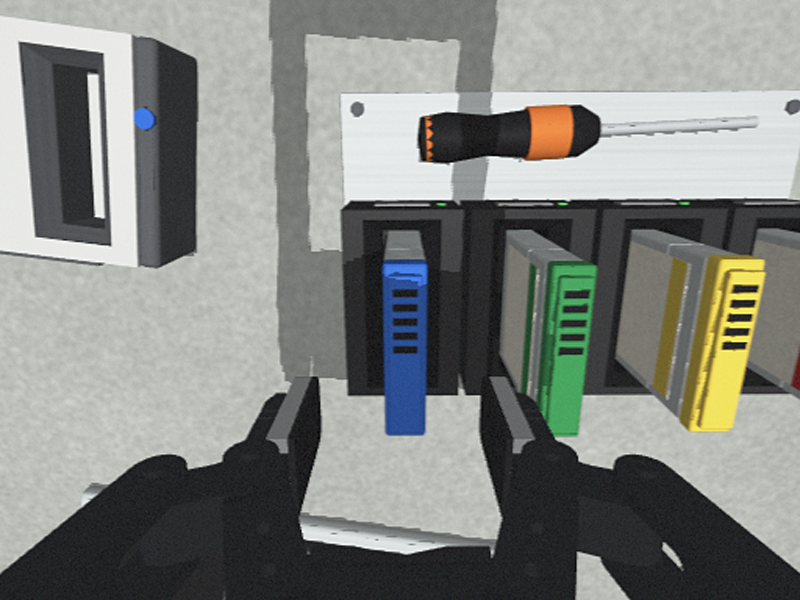

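The wrist view shows blue's top face at (386–425, 262–435). It sits about 2 mm to +y and +x of where I expected, with green clear of the right finger. I'll shift by that and descend.

Emit:
carry_out --commands '[[[50, -2, 1.3, 20, 0, 0, 0], [50, -2, 1.3, 50, 0, 0, 0], [50, -2, 1.3, 80, 0, 0, 0], [50, -2, 1.3, 97, 0, 0, 0], [50, -2, 1.3, 97, 0, 0, 0]]]'

```text
time: 2.2
tool_pos: [555.4, 95.4, 103.0]
tcp_rot: [180.0, -0.1, -173.6]
ft_force: [0.1, 0.7, -1.0]
finger_gap: 49.8
```

Run:
```python
from h import *
to((559.5,91.5,103,-173.6))
c=viewer.calibration("wrist");a=viewer.snapshot("wrist")[:,:,::-1].copy()
cv2.imwrite("pics/w2.png",cv2.resize(a[170:,100:400],None,fx=2.5,fy=2.5,interpolation=cv2.INTER_CUBIC))
print(proj(c,place([559.5,91.5,6.35],[[-39,9,132],[-39,-9,132]])))
```

```text
t 2.2 tcp [555.4  95.4 103. ] [ 1.7999e+02 -1.5000e-01 -1.7357e+02] gap 49.8 F [ 0.1  0.7 -1. ]
(559.5, 91.5, 103, -173.6) -> [-3.6 -4.3  0. ] [ 0.  -0.1  0. ]
[[269.78726082 224.11260557]
 [214.12284658 224.00516301]]
```

View pics/w2.png

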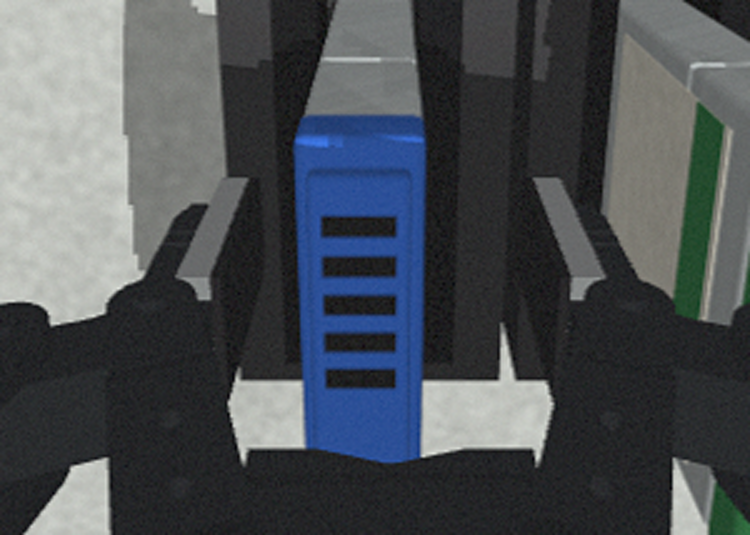

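Emit:
carry_out --commands '[[[50, 0, 0, 0, 0, 0, 0], [50, 0, 0, 0, 0, 0, 0], [50, 0, 0, 0, 0, 0, 0]]]'

```text
time: 2.62
tool_pos: [557.2, 94.5, 105.2]
tcp_rot: [-180.0, 0.1, -173.7]
ft_force: [-0.2, -0.2, -0.4]
finger_gap: 50.1
```

Emit:
carry_out --commands '[[[50, 0, 0, 0, 0, 0, 0]]]'

```text
time: 2.75
tool_pos: [556.9, 94.4, 104.8]
tcp_rot: [-180.0, 0.0, -173.7]
ft_force: [0.6, 0.2, 0.1]
finger_gap: 50.1
```

Run:
```python
from h import *
to((559.5,92.2,103,-173.6))
import time
viewer.snapshot("wrist");to((559.5,92.2,103,-173.6))
c=viewer.calibration("wrist");a=viewer.snapshot("wrist")
R=Ro.from_euler("xyz",r.sense()["tcp_rot"],degrees=True);Rc=cv2.Rodrigues(c["rvec"])[0]
print("cam in tool",R.inv().apply(-Rc.T@c["tvec"].ravel()-r.sense()["tool_pos"]))
# blue bezel extents in row 240
for row in (230,245,260):
    h=a[row].astype(int);m=np.where((h[:,2]>h[:,0]+50)&(h[:,2]>h[:,1]+30))[0];print(row,m.min(),m.max())
```

```text
t 2.75 tcp [556.9  94.4 104.8] [-1.8000e+02  3.0000e-02 -1.7365e+02] gap 50.1 F [0.6 0.2 0.1]
(559.5, 92.2, 103, -173.6) -> [-2.3 -2.5  1.8] [-0.   0.  -0.1]
t 2.8 tcp [556.8  94.4 104.6] [ 1.8000e+02  1.0000e-02 -1.7365e+02] gap 50.0 F [ 0.6 -0.7  1.6]
(559.5, 92.2, 103, -173.6) -> [-2.4 -2.5  1.6] [ 0.   0.  -0.1]
cam in tool [  75.09499395    0.34702624 -124.33000687]
230 221 272
245 222 272
260 222 272
```

Emit:
carry_out --commands '[[[50, -2.7, -3, 1.6, 0, 0, 0], [50, -2.7, -3, 1.6, 0, 0, 0], [10, -2.7, -3, 1.6, 0, 0, 0], [10, -2.7, -3, 1.6, 0, 0, 0], [10, -2.7, -3, 1.6, 0, 0, 0]]]' --grip_force 40

```text
time: 3.48
tool_pos: [559.8, 91.8, 102.9]
tcp_rot: [-180.0, 0.0, -173.6]
ft_force: [0.2, -0.1, 0.0]
finger_gap: 17.6
```

Emit:
carry_out --commands '[[[10, 0, 0, 0, 0, 0, 0], [10, 0, 0, 0, 0, 0, 0], [10, 0, 0, 0, 0, 0, 0]]]'

```text
time: 3.85
tool_pos: [559.8, 91.8, 102.9]
tcp_rot: [-180.0, 0.0, -173.6]
ft_force: [0.4, -0.0, -0.9]
finger_gap: 17.8
```

Emit:
carry_out --commands '[[[10, 0, 0, -15, 0, 0, 0], [10, 0, 0, -45, 0, 0, 0], [10, 0, 0, -75, 0, 0, 0], [10, 0, 0, -80, 0, 0, 0], [10, 0, 0, -80, 0, 0, 0]]]'

```text
time: 4.47
tool_pos: [559.7, 91.9, 182.8]
tcp_rot: [180.0, 0.0, -173.6]
ft_force: [0.4, 0.2, -3.0]
finger_gap: 17.8
```

```bash
python3 -c "
from h import *
to((526,-100,183,178.8),(493,-292.5,183,178.8))"
```

```text
t 4.47 tcp [559.7  91.9 182.8] [ 1.8000e+02  2.0000e-02 -1.7365e+02] gap 17.8 F [ 0.4  0.2 -3. ]
(526, -100, 183, 178.8) -> [  54.7 -186.9   -0.2] [0.  0.  7.6]
(493, -292.5, 183, 178.8) -> [ 1.088e+02 -3.746e+02 -3.000e-01] [0.  0.  7.6]
```

Emit:
carry_out --commands '[[[10, 6, -20, 0, 0, 0, 0], [10, 18, -60, 0, 0, 0, 0], [10, 32, -108, 0, 0, 0, 0], [10, 46, -156, 0, 0, 0, 0], [10, 60, -204, 0, 0, 0, 0]]]'

```text
time: 5.1
tool_pos: [520.9, -119.6, 181.3]
tcp_rot: [180.0, -0.1, -173.7]
ft_force: [-0.2, 0.4, -1.9]
finger_gap: 17.7
```

Emit:
carry_out --commands '[[[10, 14, -48, 0, 0, 0, 2], [10, 28, -96, 0, 0, 0, 4], [10, 40, -138, 0, 0, 0, 6], [10, 46, -160, 0, 0, 0, 7.6], [10, 49, -170.5, 0, 0, 0, 7.6]]]'

```text
time: 5.72
tool_pos: [491.8, -293.3, 181.8]
tcp_rot: [179.9, -0.1, 178.7]
ft_force: [-0.7, 0.4, -2.1]
finger_gap: 17.7
```

Emit:
carry_out --commands '[[[10, 0, 0, 20, 0, 0, 0], [10, 0, 0, 20, 0, 0, 0], [10, 0, 0, 20, 0, 0, 0]]]'

```text
time: 6.1
tool_pos: [492.9, -291.1, 162.2]
tcp_rot: [179.9, -0.1, 178.9]
ft_force: [-0.6, -0.1, -1.3]
finger_gap: 17.6
```

Run:
```python
from h import *
to((493,-292.5,163,178.8))
c=viewer.calibration("wrist");a=viewer.snapshot("wrist")[:,:,::-1].copy()
for y in(-102,-34,34): print(proj(c,place([495.2,-190.5,-1.17],[[-48,y+20.5,54],[-48,y-20.5,54],[48,y-20.5,54],[48,y+20.5,54]])).round(1).tolist())
np.savez("w3.npz",**c); cv2.imwrite("pics/w3.png",cv2.resize(a,(800,600),interpolation=cv2.INTER_CUBIC))
```

```text
t 6.1 tcp [ 492.9 -291.1  162.2] [ 1.7995e+02 -6.0000e-02  1.7885e+02] gap 17.6 F [-0.6 -0.1 -1.3]
(493, -292.5, 163, 178.8) -> [-0.1 -1.4 -0.8] [ 0.1 -0.1  0.1]
[[281.8, 135.4], [225.1, 135.4], [228.4, 254.7], [278.8, 254.7]]
[[375.8, 135.5], [319.1, 135.4], [312.1, 254.7], [362.5, 254.8]]
[[469.7, 135.5], [413.1, 135.5], [395.7, 254.8], [446.1, 254.8]]
```

View pics/w3.png

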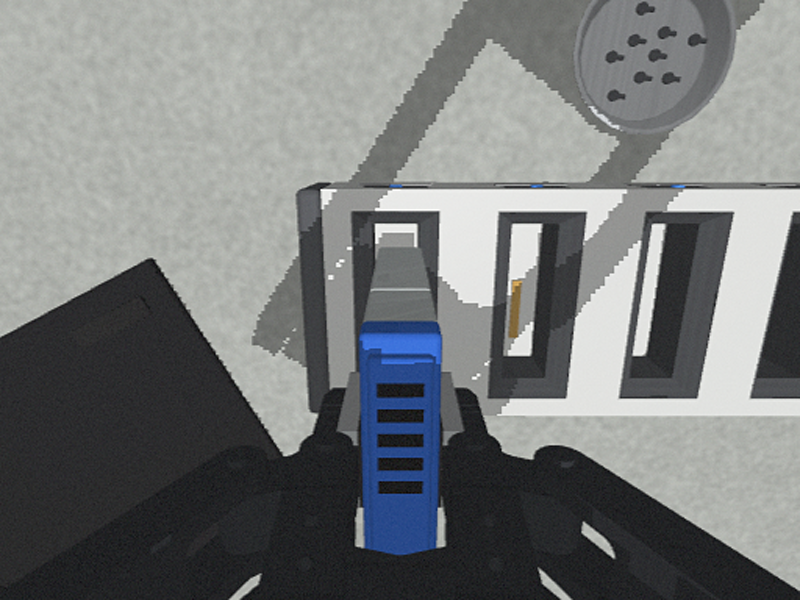

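Bay mouth edges in the wrist view: right-end bay (352–439, y=212), next bay (500–587, y=212). Both match the dock pose (495.2, -190.5, -1.17°) to within 0.5 px. I'll lower to just above the mouth and re-check position.

Emit:
carry_out --commands '[[[10, 0, -1.4, 10, 0, 0, 0], [10, 0, -1.4, 19, 0, 0, 0], [10, 0, -1.4, 19, 0, 0, 0], [10, 0, -1.4, 19, 0, 0, 0]]]'

```text
time: 6.65
tool_pos: [492.8, -293.9, 143.8]
tcp_rot: [180.0, -0.0, 178.8]
ft_force: [-1.0, 0.1, -2.1]
finger_gap: 17.3
```

```bash
python3 -c "
from h import *
to((493.1,-292.5,110,178.83),(493.1,-292.5,95,178.83))"
```

```text
t 6.65 tcp [ 492.8 -293.9  143.8] [ 1.8000e+02 -1.0000e-02  1.7875e+02] gap 17.3 F [-1.   0.1 -2.1]
(493.1, -292.5, 110, 178.83) -> [-0.3  1.4 33.8] [ 0.  -0.  -0.1]
(493.1, -292.5, 95, 178.83) -> [-0.3  1.4 48.8] [ 0.  -0.  -0.1]
```

Emit:
carry_out --commands '[[[10, -0.3, 1.4, 5, 0, 0, 0], [10, -0.3, 1.4, 15, 0, 0, 0], [10, -0.3, 1.4, 25, 0, 0, 0], [10, -0.3, 1.4, 33, 0, 0, 0], [10, -0.3, 1.4, 36, 0, 0, 0]]]'

```text
time: 7.28
tool_pos: [492.7, -292.1, 106.7]
tcp_rot: [179.9, -0.1, 178.8]
ft_force: [-0.3, 0.5, -3.0]
finger_gap: 17.9
```

Emit:
carry_out --commands '[[[10, 0, 0, 4, 0, 0, 0], [10, 0, 0, 7, 0, 0, 0], [10, 0, 0, 9, 0, 0, 0], [10, 0, 0, 10, 0, 0, 0], [10, 0, 0, 10, 0, 0, 0]]]'

```text
time: 7.9
tool_pos: [493.2, -292.4, 97.9]
tcp_rot: [180.0, 0.0, 178.8]
ft_force: [0.3, 0.0, -2.6]
finger_gap: 17.5
```

Emit:
carry_out --commands '[[[10, 0, 0, 1, 0, 0, 0], [10, 0, 0, 2, 0, 0, 0], [10, 0, 0, 3, 0, 0, 0], [10, 0, 0, 3.3, 0, 0, 0], [10, 0, 0, 3.3, 0, 0, 0]]]'

```text
time: 8.52
tool_pos: [493.3, -292.5, 94.9]
tcp_rot: [-180.0, 0.0, 178.8]
ft_force: [-1.0, 0.9, 1.2]
finger_gap: 17.6
```

Emit:
carry_out --commands '[[[10, 0, 0, 0.4, 0, 0, 0], [10, 0, 0, 0.8, 0, 0, 0], [10, 0, 0, 0.8, 0, 0, 0]]]'

```text
time: 8.9
tool_pos: [493.3, -292.6, 94.9]
tcp_rot: [-180.0, 0.0, 178.8]
ft_force: [-5.2, 2.6, 8.7]
finger_gap: 17.6
```

Contact shows at TCP z=94.9, exactly the expected floor height, and Fz rises. Releasing.

Emit:
carry_out --commands '[[[17, 0, 0, -0.8, 0, 0, 0], [50, 0, 0, -0.8, 0, 0, 0], [50, 0, 0, -0.8, 0, 0, 0], [50, 0, 0, -0.8, 0, 0, 0], [50, 0, 0, -20, 0, 0, 0]]]'

```text
time: 9.52
tool_pos: [492.0, -291.6, 112.5]
tcp_rot: [179.9, -0.2, 178.8]
ft_force: [0.4, 0.1, -0.2]
finger_gap: 49.9
```

Emit:
carry_out --commands '[[[50, 0, 0, -45, 0, 0, 0], [50, 0, 0, -75, 0, 0, 0], [50, 0, 0, -85, 0, 0, 0]]]'

```text
time: 9.9
tool_pos: [494.6, -293.4, 202.8]
tcp_rot: [-179.8, 0.3, 178.8]
ft_force: [0.5, 0.0, -0.5]
finger_gap: 50.3
```

```bash
cat >> h.py <<'E'
HSV={"red":[(0,8),(172,180)],"yellow":[(22,34)],"green":[(50,75)],"blue":[(105,122)]}
def look(col,z=132):
    """wrist picture: position of the named carrier's top from the bezel's far end"""
    s=r.sense();c=viewer.calibration("wrist");a=viewer.snapshot("wrist")
    h=cv2.cvtColor(a,cv2.COLOR_RGB2HSV)
    m=sum(cv2.inRange(h,(lo,110,50),(hi,255,255)) for lo,hi in HSV[col])
    n,l,st,_=cv2.connectedComponentsWithStats(cv2.morphologyEx(m,cv2.MORPH_CLOSE,np.ones((7,7))))
    x,y,w,hh,_=st[1+np.argmax(st[1:,4])]
    k=1+np.argmax(st[1:,4]); rows=range(y+int(.7*hh),y+int(.92*hh),2)
    e=np.array([[np.where(l[v]==k)[0].min(),v,np.where(l[v]==k)[0].max()+1] for v in rows])
    K=c["camera_matrix"];Rc=cv2.Rodrigues(c["rvec"])[0];o=-Rc.T@np.ravel(c["tvec"])
    def ray(u,v): d=Rc.T@np.linalg.solve(K,[u,v,1]); return o+d*(z-o[2])/d[2]
    q=np.array([(ray(u0-.5,v)+ray(u1-.5,v))/2 for u0,v,u1 in e]).mean(0); f=ray(x+w/2,y+hh-.5)
    wd=np.mean([np.linalg.norm(ray(u0,v)-ray(u1,v)) for u0,v,u1 in e])
    R=Ro.from_euler("xyz",s["tcp_rot"],degrees=True)
    print("bbox",x,y,w,hh,"thick",wd.round(1),"in tool: y",R.inv().apply(q-s["tool_pos"])[1].round(2),"far end x",R.inv().apply(f-s["tool_pos"])[0].round(1),"(-39 = centred)")
    return a
E
python3 - <<'E'
from h import *
look("blue",124); to((552.5,159,180,-173.65))
E
```

```text
bbox 244 151 28 108 thick 17.1 in tool: y 1.45 far end x -35.9 (-39 = centred)
t 9.95 tcp [ 494.4 -293.3  202.5] [-179.84    0.24  178.76] gap 50.1 F [-0.4 -0.5  1.4]
(552.5, 159, 180, -173.65) -> [-48.2 453.5  21.4] [-0.2  0.2 -7.6]
```

Emit:
carry_out --commands '[[[50, -4, 35, 0, 0, 0, 0], [50, -9, 85, 0, 0, 0, 0], [50, -15, 140, 0, 0, 0, 0], [50, -21, 195, 0, 0, 0, 0], [50, -27, 250, 0, 0, 0, 0]]]'

```text
time: 10.58
tool_pos: [524.8, -41.3, 197.4]
tcp_rot: [180.0, -0.1, 178.7]
ft_force: [1.0, 0.3, -0.8]
finger_gap: 50.3
```

Emit:
carry_out --commands '[[[50, -6, 55, 0, 0, 0, -2], [50, -12, 108, 0, 0, 0, -4], [50, -17, 155, 5, 0, 0, -6], [50, -21, 190, 12, 0, 0, -7.5], [50, -22.4, 202.7, 20, 0, 0, -7.5]]]'

```text
time: 11.2
tool_pos: [551.6, 160.9, 177.1]
tcp_rot: [180.0, -0.1, -173.6]
ft_force: [0.0, -0.3, 0.2]
finger_gap: 50.4
```

Emit:
carry_out --commands '[[[50, 0, 0, 0, 0, 0, 0], [50, 0, 0, 0, 0, 0, 0], [50, 0, 0, 0, 0, 0, 0], [50, 0, 0, 0, 0, 0, 0]]]'

```text
time: 11.7
tool_pos: [552.7, 158.3, 179.2]
tcp_rot: [-180.0, 0.0, -173.8]
ft_force: [-0.1, 0.1, -0.1]
finger_gap: 50.0
```

Run:
```python
from h import *
look("green"); to((552.5,159,103,-173.65))
```

```text
bbox 242 164 32 122 thick 17.3 in tool: y 1.25 far end x -37.3 (-39 = centred)
t 11.75 tcp [552.6 158.4 179.2] [-1.800e+02  4.000e-02 -1.738e+02] gap 49.6 F [0.  0.3 0.2]
(552.5, 159, 103, -173.65) -> [ 0.1  0.6 76.2] [-0.   0.  -0.2]
```

Emit:
carry_out --commands '[[[50, 0, 0.9, 20, 0, 0, -0.2], [50, 0, 0.9, 50, 0, 0, -0.2], [50, 0, 0.9, 72, 0, 0, -0.2], [50, 0, 0.9, 76.2, 0, 0, -0.2], [50, 0, 0.9, 76.2, 0, 0, -0.2]]]'

```text
time: 12.38
tool_pos: [552.0, 159.9, 102.1]
tcp_rot: [-180.0, -0.0, -173.5]
ft_force: [0.5, 0.2, -0.9]
finger_gap: 50.3
```

Emit:
carry_out --commands '[[[50, 0, 0, 0, 0, 0, 0], [50, 0, 0, 0, 0, 0, 0], [10, 0, 0, 0, 0, 0, 0], [10, 0, 0, 0, 0, 0, 0], [10, 0, 0, 0, 0, 0, 0]]]'

```text
time: 13.0
tool_pos: [552.6, 159.9, 103.0]
tcp_rot: [-180.0, 0.0, -173.5]
ft_force: [-0.8, -0.8, 3.4]
finger_gap: 18.0
```

Emit:
carry_out --commands '[[[10, 0, 0, 0, 0, 0, 0], [10, 0, 0, 0, 0, 0, 0]]]'

```text
time: 13.25
tool_pos: [552.6, 159.9, 102.9]
tcp_rot: [-180.0, 0.0, -173.5]
ft_force: [-0.4, -1.3, 4.5]
finger_gap: 17.6
```

Emit:
carry_out --commands '[[[10, 0, 0, -15, 0, 0, 0], [10, 0, 0, -45, 0, 0, 0], [10, 0, 0, -75, 0, 0, 0], [10, 0, 0, -80, 0, 0, 0], [10, 0, 0, -80, 0, 0, 0]]]'

```text
time: 13.88
tool_pos: [552.1, 160.0, 182.2]
tcp_rot: [180.0, -0.0, -173.5]
ft_force: [-0.5, -0.2, -3.8]
finger_gap: 17.4
```

Emit:
carry_out --commands '[[[10, 5, -20, 0, 0, 0, 0], [10, 16, -60, 0, 0, 0, 0], [10, 29, -108, 0, 0, 0, 0], [10, 42, -156, 0, 0, 0, 0], [10, 55, -204, 0, 0, 0, 0]]]'

```text
time: 14.5
tool_pos: [518.9, -51.1, 180.9]
tcp_rot: [180.0, -0.1, -173.6]
ft_force: [0.3, -0.7, -1.8]
finger_gap: 17.2
```

Emit:
carry_out --commands '[[[10, 13, -48, 0, 0, 0, 2], [10, 26, -96, 0, 0, 0, 4], [10, 37, -138, 0, 0, 0, 6], [10, 43.5, -161, 0, 0, 0, 7.6], [10, 46.2, -171.4, 0, 0, 0, 7.6]]]'

```text
time: 15.12
tool_pos: [492.3, -225.9, 181.1]
tcp_rot: [179.9, -0.1, 178.7]
ft_force: [-0.4, 1.0, -1.7]
finger_gap: 17.6
```

Emit:
carry_out --commands '[[[10, 0, 0, 10, 0, 0, 0], [10, 0, 0, 30, 0, 0, 0], [10, 0, 0, 38, 0, 0, 0], [10, 0, 0, 38, 0, 0, 0], [10, 0, 0, 38, 0, 0, 0]]]'

```text
time: 15.75
tool_pos: [494.3, -224.2, 144.9]
tcp_rot: [-180.0, 0.0, 178.9]
ft_force: [-0.4, 0.8, -2.5]
finger_gap: 17.7
```

Run:
```python
from h import *
to((494.5,-224.5,95,178.83))
c=viewer.calibration("wrist");a=viewer.snapshot("wrist")[:,:,::-1].copy()
for y in(-34,34): print(proj(c,place([495.2,-190.5,-1.17],[[-48,y+20.5,54],[-48,y-20.5,54]])).round(1).tolist())
cv2.imwrite("pics/w4.png",cv2.resize(a[60:,130:],(800,600),interpolation=cv2.INTER_CUBIC)); print(a[60:,130:].shape)
```

```text
t 15.75 tcp [ 494.3 -224.2  144.9] [-1.7999e+02  2.0000e-02  1.7889e+02] gap 17.7 F [-0.4  0.8 -2.5]
(494.5, -224.5, 95, 178.83) -> [-0.2 -0.3 49.9] [-0.   0.   0.1]
[[285.7, 138.2], [224.6, 138.1]]
[[387.0, 138.4], [325.9, 138.3]]
(324, 382, 3)
```

View pics/w4.png

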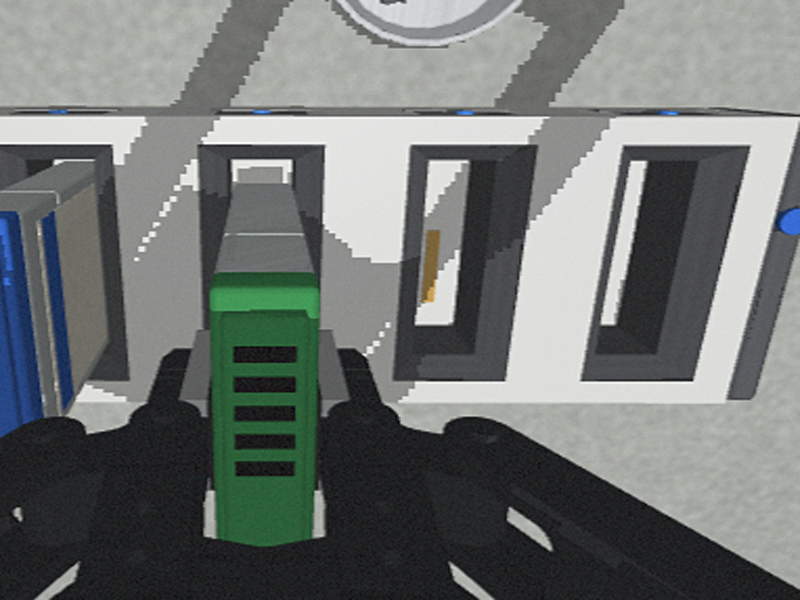

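Green is centred over the third bay: mouth edges (200–324, y≈146), carrier base (237–290). Blue stands straight in the right-end bay at left. Lowering.

Emit:
carry_out --commands '[[[10, -0.2, -0.3, 6, 0, 0, 0], [10, -0.2, -0.3, 16, 0, 0, 0], [10, -0.2, -0.3, 27, 0, 0, 0], [10, -0.2, -0.3, 37, 0, 0, 0], [10, -0.2, -0.3, 43, 0, 0, 0]]]'

```text
time: 16.42
tool_pos: [493.6, -224.5, 100.3]
tcp_rot: [180.0, -0.1, 178.9]
ft_force: [0.5, 0.4, -2.8]
finger_gap: 17.7
```

Emit:
carry_out --commands '[[[10, 0, 0, 2, 0, 0, 0], [10, 0, 0, 4, 0, 0, 0], [10, 0, 0, 5, 0, 0, 0], [10, 0, 0, 6, 0, 0, 0], [10, 0, 0, 6, 0, 0, 0]]]'

```text
time: 17.05
tool_pos: [494.2, -224.7, 95.6]
tcp_rot: [-180.0, 0.0, 178.9]
ft_force: [0.3, 0.4, -2.4]
finger_gap: 17.7
```

Emit:
carry_out --commands '[[[10, 0, 0, 0.8, 0, 0, 0], [10, 0, 0, 1.3, 0, 0, 0], [10, 0, 0, 1.3, 0, 0, 0]]]'

```text
time: 17.42
tool_pos: [494.4, -224.9, 95.0]
tcp_rot: [-180.0, 0.0, 178.9]
ft_force: [-2.7, 0.9, 6.2]
finger_gap: 17.5
```

Emit:
carry_out --commands '[[[17, 0, 0, -0.8, 0, 0, 0], [50, 0, 0, -0.8, 0, 0, 0], [50, 0, 0, -0.8, 0, 0, 0], [50, 0, 0, -0.8, 0, 0, 0], [50, 0, 0, -20, 0, 0, 0]]]'

```text
time: 18.05
tool_pos: [492.9, -224.0, 113.2]
tcp_rot: [179.9, -0.2, 178.9]
ft_force: [0.9, -0.8, 1.0]
finger_gap: 50.0
```

Emit:
carry_out --commands '[[[50, 0, 0, -35, 0, 0, 0], [50, 0, 0, -75, 0, 0, 0], [50, 0, 0, -85, 0, 0, 0]]]'

```text
time: 18.42
tool_pos: [496.1, -225.8, 204.4]
tcp_rot: [-179.8, 0.4, 178.9]
ft_force: [0.8, 0.5, -0.4]
finger_gap: 50.3
```

Emit:
carry_out --commands '[[[50, -3, 35, 0, 0, 0, 0], [50, -8, 85, 0, 0, 0, 0], [50, -13, 140, 0, 0, 0, 0], [50, -18, 195, 0, 0, 0, 0], [50, -23, 250, 0, 0, 0, 0]]]'

```text
time: 19.05
tool_pos: [522.0, 26.5, 199.7]
tcp_rot: [-180.0, 0.0, 178.8]
ft_force: [1.2, -0.3, -0.5]
finger_gap: 50.2
```

Emit:
carry_out --commands '[[[50, -5, 55, 0, 0, 0, -2], [50, -10, 108, 0, 0, 0, -4], [50, -14, 155, 5, 0, 0, -6], [50, -18, 190, 12, 0, 0, -7.6], [50, -19.1, 203.1, 20, 0, 0, -7.6]]]'

```text
time: 19.68
tool_pos: [545.1, 229.4, 179.2]
tcp_rot: [180.0, 0.0, -173.4]
ft_force: [0.2, 0.1, -0.1]
finger_gap: 50.0
```

Emit:
carry_out --commands '[[[50, 0, 0, 0, 0, 0, 0], [50, 0, 0, 0, 0, 0, 0], [50, 0, 0, 0, 0, 0, 0], [50, 0, 0, 0, 0, 0, 0]]]'

```text
time: 20.18
tool_pos: [545.6, 226.7, 179.7]
tcp_rot: [180.0, 0.0, -173.6]
ft_force: [-0.1, 0.2, 0.1]
finger_gap: 50.1
```

Run:
```python
from h import *
look("yellow"); to((545.1,227.5,103,-173.55))
```

```text
bbox 237 159 33 124 thick 17.3 in tool: y -1.19 far end x -35.4 (-39 = centred)
t 20.23 tcp [545.5 226.8 179.6] [ 1.800e+02  3.000e-02 -1.736e+02] gap 49.9 F [ 0.3  0.7 -0.5]
(545.1, 227.5, 103, -173.55) -> [ 0.4  0.7 76.6] [ 0.  0. -0.]
```

Emit:
carry_out --commands '[[[50, 1.7, -1.5, 20, 0, 0, 0], [50, 1.7, -1.5, 50, 0, 0, 0], [50, 1.7, -1.5, 72, 0, 0, 0], [50, 1.7, -1.5, 76.6, 0, 0, 0], [50, 1.7, -1.5, 76.6, 0, 0, 0]]]'

```text
time: 20.85
tool_pos: [543.4, 225.6, 102.1]
tcp_rot: [-180.0, -0.1, -173.5]
ft_force: [-0.0, 0.6, 0.2]
finger_gap: 49.7
```

Emit:
carry_out --commands '[[[50, 0, 0, 0, 0, 0, 0], [50, 0, 0, 0, 0, 0, 0], [10, 0, 0, 0, 0, 0, 0], [10, 0, 0, 0, 0, 0, 0], [10, 0, 0, 0, 0, 0, 0]]]'

```text
time: 21.48
tool_pos: [544.0, 225.7, 103.1]
tcp_rot: [-180.0, 0.0, -173.6]
ft_force: [0.3, -1.1, 2.2]
finger_gap: 17.2
```

Emit:
carry_out --commands '[[[10, 0, 0, 0, 0, 0, 0], [10, 0, 0, 0, 0, 0, 0]]]'

```text
time: 21.72
tool_pos: [544.0, 225.7, 103.0]
tcp_rot: [-180.0, 0.0, -173.5]
ft_force: [-0.1, -2.4, 5.0]
finger_gap: 17.6
```

Emit:
carry_out --commands '[[[10, 0, 0, -15, 0, 0, 0], [10, 0, 0, -45, 0, 0, 0], [10, 0, 0, -75, 0, 0, 0], [10, 0, 0, -80, 0, 0, 0], [10, 0, 0, -80, 0, 0, 0]]]'

```text
time: 22.35
tool_pos: [543.5, 225.8, 182.2]
tcp_rot: [180.0, -0.0, -173.5]
ft_force: [-0.4, 0.2, -3.5]
finger_gap: 17.8
```

Emit:
carry_out --commands '[[[10, 5, -20, 0, 0, 0, 0], [10, 14.5, -60, 0, 0, 0, 0], [10, 26, -108, 0, 0, 0, 0], [10, 38, -156, 0, 0, 0, 0], [10, 49.5, -204, 0, 0, 0, 0]]]'

```text
time: 22.98
tool_pos: [515.8, 15.3, 181.0]
tcp_rot: [180.0, -0.1, -173.6]
ft_force: [-0.3, -0.5, -1.4]
finger_gap: 17.8
```

Emit:
carry_out --commands '[[[10, 11.6, -48, 0, 0, 0, 2], [10, 23, -96, 0, 0, 0, 4], [10, 33, -138, 0, 0, 0, 6], [10, 39, -161, 0, 0, 0, 7.6], [10, 41.3, -170.4, 0, 0, 0, 7.6]]]'

```text
time: 23.6
tool_pos: [494.0, -158.0, 181.2]
tcp_rot: [180.0, -0.1, 178.7]
ft_force: [-0.2, 0.1, -2.1]
finger_gap: 17.9
```

Emit:
carry_out --commands '[[[10, 0, 0, 10, 0, 0, 0], [10, 0, 0, 30, 0, 0, 0], [10, 0, 0, 38, 0, 0, 0], [10, 0, 0, 38, 0, 0, 0], [10, 0, 0, 38, 0, 0, 0]]]'

```text
time: 24.22
tool_pos: [496.1, -156.2, 145.2]
tcp_rot: [-180.0, 0.0, 178.9]
ft_force: [-0.5, -0.6, -2.0]
finger_gap: 17.8
```

Run:
```python
from h import *
to((495.9,-156.5,95,178.83))
a=viewer.snapshot("wrist")[:,:,::-1].copy()
cv2.imwrite("pics/w5.png",cv2.resize(a[60:,130:],(800,600),interpolation=cv2.INTER_CUBIC))
```

```text
t 24.23 tcp [ 496.1 -156.2  145.2] [-1.7999e+02  4.0000e-02  1.7890e+02] gap 17.8 F [-0.5 -0.6 -2. ]
(495.9, -156.5, 95, 178.83) -> [ 0.2 -0.3 50.2] [-0.   0.   0.1]
```

View pics/w5.png

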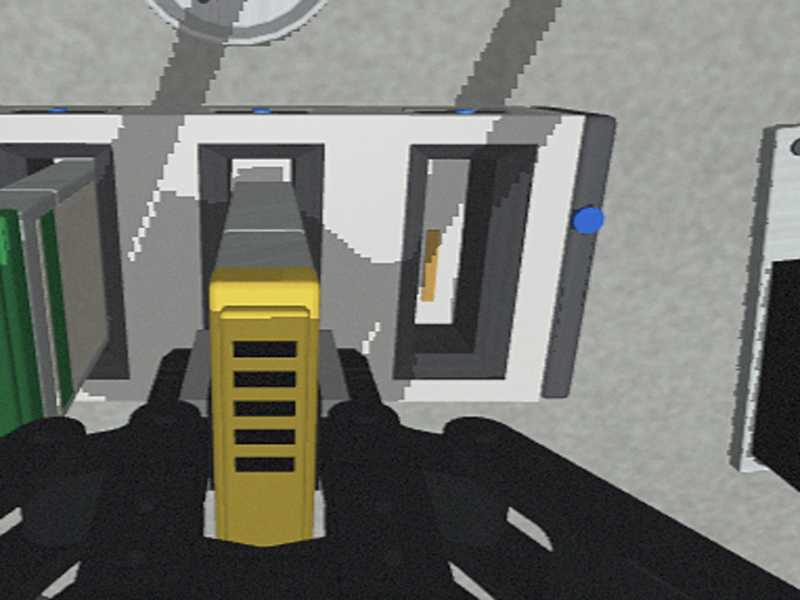

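Yellow is centred over the second bay: mouth (199–324, y≈145), base (235–292). Green stands straight beside it at left. Lowering.

Emit:
carry_out --commands '[[[10, 0, -0.3, 6, 0, 0, 0], [10, 0, -0.3, 16, 0, 0, 0], [10, 0, -0.3, 27, 0, 0, 0], [10, 0, -0.3, 37, 0, 0, 0], [10, 0, -0.3, 43, 0, 0, 0]]]'

```text
time: 24.9
tool_pos: [495.1, -156.6, 100.5]
tcp_rot: [180.0, -0.1, 178.9]
ft_force: [-0.8, -0.7, -3.1]
finger_gap: 17.6
```

Emit:
carry_out --commands '[[[10, 0, 0, 2, 0, 0, 0], [10, 0, 0, 4, 0, 0, 0], [10, 0, 0, 5, 0, 0, 0], [10, 0, 0, 6, 0, 0, 0], [10, 0, 0, 6, 0, 0, 0]]]'

```text
time: 25.52
tool_pos: [495.7, -156.8, 95.7]
tcp_rot: [-180.0, 0.0, 178.9]
ft_force: [0.3, -0.5, -3.0]
finger_gap: 17.4
```

Emit:
carry_out --commands '[[[10, 0, 0, 0.8, 0, 0, 0], [10, 0, 0, 1.5, 0, 0, 0], [10, 0, 0, 1.5, 0, 0, 0]]]'

```text
time: 25.9
tool_pos: [496.0, -156.9, 95.0]
tcp_rot: [-180.0, 0.0, 178.9]
ft_force: [-1.8, 2.3, 5.1]
finger_gap: 17.5
```

Emit:
carry_out --commands '[[[17, 0, 0, -0.8, 0, 0, 0], [50, 0, 0, -0.8, 0, 0, 0], [50, 0, 0, -0.8, 0, 0, 0], [50, 0, 0, -0.8, 0, 0, 0], [50, 0, 0, -20, 0, 0, 0]]]'

```text
time: 26.52
tool_pos: [494.3, -156.2, 113.2]
tcp_rot: [179.9, -0.2, 178.9]
ft_force: [0.5, 0.9, -0.2]
finger_gap: 50.2
```

Emit:
carry_out --commands '[[[50, 0, 0, -35, 0, 0, 0], [50, 0, 0, -75, 0, 0, 0], [50, 0, 0, -85, 0, 0, 0]]]'

```text
time: 26.9
tool_pos: [497.6, -157.6, 204.2]
tcp_rot: [-179.9, 0.4, 178.9]
ft_force: [0.4, -0.2, -0.3]
finger_gap: 50.0
```

Emit:
carry_out --commands '[[[50, -2.5, 35, 0, 0, 0, 0], [50, -6, 85, 0, 0, 0, 0], [50, -10, 140, 0, 0, 0, 0], [50, -14, 195, 0, 0, 0, 0], [50, -18, 250, 0, 0, 0, 0]]]'

```text
time: 27.52
tool_pos: [518.4, 94.5, 199.6]
tcp_rot: [-180.0, 0.0, 178.8]
ft_force: [0.8, -0.3, -0.8]
finger_gap: 49.9
```

Emit:
carry_out --commands '[[[50, -4, 55, 0, 0, 0, -2], [50, -8, 108, 0, 0, 0, -4], [50, -11, 155, 5, 0, 0, -6], [50, -13.5, 190, 12, 0, 0, -7.6], [50, -14.1, 201, 20, 0, 0, -7.6]]]'

```text
time: 28.15
tool_pos: [536.4, 295.4, 179.0]
tcp_rot: [180.0, -0.0, -173.4]
ft_force: [-0.4, -0.7, -0.7]
finger_gap: 50.1
```

Emit:
carry_out --commands '[[[50, 0, 0, 0, 0, 0, 0], [50, 0, 0, 0, 0, 0, 0], [50, 0, 0, 0, 0, 0, 0], [50, 0, 0, 0, 0, 0, 0]]]'

```text
time: 28.65
tool_pos: [537.1, 292.8, 179.6]
tcp_rot: [180.0, 0.0, -173.6]
ft_force: [0.3, -0.1, 0.2]
finger_gap: 50.1
```

Run:
```python
from h import *
look("red"); to((536.5,293.5,103,-173.55))
```

```text
bbox 242 161 33 123 thick 17.4 in tool: y 1.24 far end x -36.1 (-39 = centred)
t 28.7 tcp [537.  292.9 179.5] [ 1.7999e+02  3.0000e-02 -1.7360e+02] gap 49.8 F [-0.2  0.3 -0.3]
(536.5, 293.5, 103, -173.55) -> [ 0.5  0.6 76.5] [ 0.  0. -0.]
```

Emit:
carry_out --commands '[[[50, 1, 0.9, 20, 0, 0, 0], [50, 1, 0.9, 50, 0, 0, 0], [50, 1, 0.9, 72, 0, 0, 0], [50, 1, 0.9, 76.5, 0, 0, 0], [50, 1, 0.9, 76.5, 0, 0, 0]]]'

```text
time: 29.32
tool_pos: [535.3, 294.2, 102.1]
tcp_rot: [-180.0, -0.1, -173.5]
ft_force: [0.2, -0.4, 1.0]
finger_gap: 49.8
```

Emit:
carry_out --commands '[[[50, 0, 0, 0, 0, 0, 0], [50, 0, 0, 0, 0, 0, 0], [10, 0, 0, 0, 0, 0, 0], [10, 0, 0, 0, 0, 0, 0], [10, 0, 0, 0, 0, 0, 0]]]'

```text
time: 29.95
tool_pos: [535.9, 294.3, 103.1]
tcp_rot: [180.0, 0.0, -173.5]
ft_force: [-1.4, -0.4, 2.6]
finger_gap: 17.1
```

Emit:
carry_out --commands '[[[10, 0, 0, 0, 0, 0, 0], [10, 0, 0, 0, 0, 0, 0]]]'

```text
time: 30.2
tool_pos: [535.9, 294.3, 103.1]
tcp_rot: [180.0, 0.0, -173.5]
ft_force: [-0.7, 0.1, 5.0]
finger_gap: 17.6
```

Emit:
carry_out --commands '[[[10, 0, 0, -15, 0, 0, 0], [10, 0, 0, -45, 0, 0, 0], [10, 0, 0, -75, 0, 0, 0], [10, 0, 0, -80, 0, 0, 0], [10, 0, 0, -80, 0, 0, 0]]]'

```text
time: 30.82
tool_pos: [535.4, 294.3, 182.2]
tcp_rot: [-180.0, -0.0, -173.5]
ft_force: [0.0, 0.2, -3.1]
finger_gap: 17.7
```

Emit:
carry_out --commands '[[[10, 4.5, -20, 0, 0, 0, 0], [10, 13, -60, 0, 0, 0, 0], [10, 23.5, -108, 0, 0, 0, 0], [10, 34, -156, 0, 0, 0, 0], [10, 44.3, -204, 0, 0, 0, 0]]]'

```text
time: 31.45
tool_pos: [512.9, 84.2, 180.9]
tcp_rot: [-180.0, -0.2, -173.6]
ft_force: [1.1, -0.0, -2.9]
finger_gap: 17.3
```

Emit:
carry_out --commands '[[[10, 10.5, -48, 0, 0, 0, 2], [10, 21, -96, 0, 0, 0, 4], [10, 30, -138, 0, 0, 0, 6], [10, 35, -161, 0, 0, 0, 7.6], [10, 37.4, -172, 0, 0, 0, 7.6]]]'

```text
time: 32.08
tool_pos: [495.2, -90.1, 181.2]
tcp_rot: [180.0, -0.1, 178.7]
ft_force: [0.5, -0.1, -3.1]
finger_gap: 17.6
```

Emit:
carry_out --commands '[[[10, 0, 0, 10, 0, 0, 0], [10, 0, 0, 30, 0, 0, 0], [10, 0, 0, 38, 0, 0, 0], [10, 0, 0, 38, 0, 0, 0], [10, 0, 0, 38, 0, 0, 0]]]'

```text
time: 32.7
tool_pos: [497.1, -88.2, 145.2]
tcp_rot: [-180.0, 0.0, 178.9]
ft_force: [-0.4, 0.5, -1.8]
finger_gap: 17.6
```

Run:
```python
from h import *
to((497.3,-88.5,95,178.83))
a=viewer.snapshot("wrist")[:,:,::-1].copy()
cv2.imwrite("pics/w6.png",cv2.resize(a[60:,130:],(800,600),interpolation=cv2.INTER_CUBIC))
```

```text
t 32.7 tcp [497.1 -88.2 145.2] [-1.7999e+02  4.0000e-02  1.7890e+02] gap 17.6 F [-0.4  0.5 -1.8]
(497.3, -88.5, 95, 178.83) -> [-0.1 -0.3 50.2] [-0.   0.   0.1]
```

View pics/w6.png

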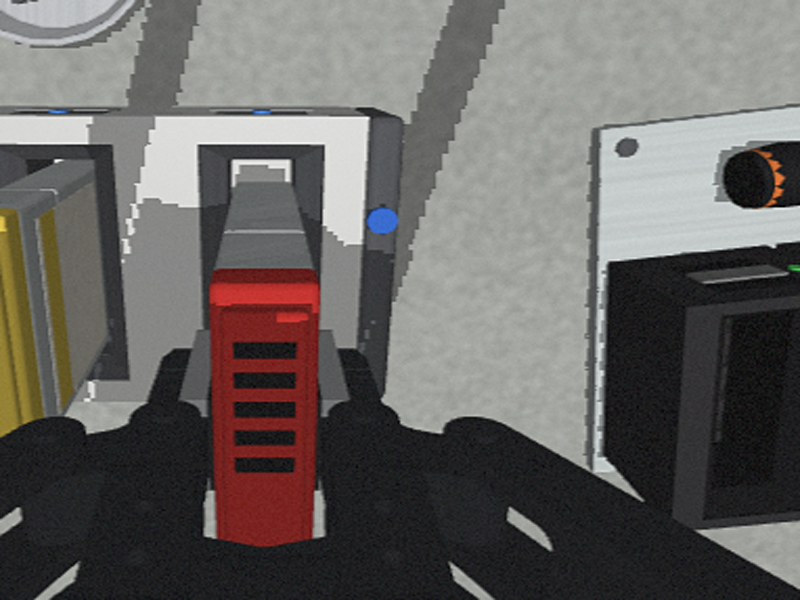

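Red is centred over the left-end bay: mouth (199–324, y≈146), blue button at (382,221), yellow upright beside it. Lowering.

Emit:
carry_out --commands '[[[10, 0, -0.3, 6, 0, 0, 0], [10, 0, -0.3, 16, 0, 0, 0], [10, 0, -0.3, 27, 0, 0, 0], [10, 0, -0.3, 37, 0, 0, 0], [10, 0, -0.3, 43, 0, 0, 0]]]'

```text
time: 33.38
tool_pos: [496.2, -88.7, 100.5]
tcp_rot: [180.0, -0.1, 178.8]
ft_force: [-0.7, 0.4, -1.8]
finger_gap: 17.8
```

Emit:
carry_out --commands '[[[10, 0, 0, 2, 0, 0, 0], [10, 0, 0, 4, 0, 0, 0], [10, 0, 0, 5, 0, 0, 0], [10, 0, 0, 6, 0, 0, 0], [10, 0, 0, 6, 0, 0, 0]]]'

```text
time: 34.0
tool_pos: [496.7, -88.8, 95.7]
tcp_rot: [-180.0, 0.0, 178.9]
ft_force: [0.1, -0.0, -2.0]
finger_gap: 17.7
```

Emit:
carry_out --commands '[[[10, 0, 0, 0.8, 0, 0, 0], [10, 0, 0, 1.5, 0, 0, 0], [10, 0, 0, 1.5, 0, 0, 0]]]'

```text
time: 34.38
tool_pos: [497.1, -88.9, 95.0]
tcp_rot: [-180.0, 0.0, 178.9]
ft_force: [-1.7, 0.8, 4.9]
finger_gap: 17.7
```

Red is on the floor (z=95.0, Fz rising). Release, rise, then move away to the left for a final look.

Emit:
carry_out --commands '[[[17, 0, 0, -0.8, 0, 0, 0], [50, 0, 0, -0.8, 0, 0, 0], [50, 0, 0, -0.8, 0, 0, 0], [50, 0, 0, -0.8, 0, 0, 0], [50, 0, 0, -20, 0, 0, 0]]]'

```text
time: 35.0
tool_pos: [495.3, -88.4, 112.7]
tcp_rot: [179.9, -0.2, 178.9]
ft_force: [1.2, -0.3, 0.3]
finger_gap: 49.7
```

Emit:
carry_out --commands '[[[50, 0, 0, -35, 0, 0, 0], [50, 0, 0, -85, 0, 0, 0], [50, 0, 0, -130, 0, 0, 0]]]'

```text
time: 35.38
tool_pos: [496.6, -88.8, 245.8]
tcp_rot: [-180.0, 0.0, 178.9]
ft_force: [1.3, -0.3, 0.1]
finger_gap: 49.9
```

Emit:
carry_out --commands '[[[50, 0, 50, 0, 0, 0, 0], [50, 0, 110, 0, 0, 0, 0], [50, 0, 170, 0, 0, 0, 0], [50, 0, 230, 0, 0, 0, 0], [50, 0, 290, 0, 0, 0, 0]]]'

```text
time: 36.0
tool_pos: [502.3, 203.1, 244.3]
tcp_rot: [180.0, 0.0, 178.9]
ft_force: [0.7, -0.6, 0.3]
finger_gap: 49.7
```

Emit:
carry_out --commands '[[[50, 0, 50, 0, 0, 0, 0], [50, 0, 100, 0, 0, 0, 0], [50, 0, 130, 0, 0, 0, 0], [50, 0, 130, 0, 0, 0, 0], [50, 0, 130, 0, 0, 0, 0]]]'

```text
time: 36.62
tool_pos: [505.1, 330.5, 243.9]
tcp_rot: [-180.0, -0.0, 178.9]
ft_force: [-0.6, 0.4, -0.5]
finger_gap: 49.8
```

Run:
```python
from h import *
to()
c=viewer.calibration("top");a=viewer.snapshot("top")[:,:,::-1].copy();b=viewer.snapshot("side")[:,:,::-1]
h=cv2.cvtColor(a,cv2.COLOR_BGR2HSV)[140:220,250:410]
for n,y in zip(HSV,(102,34,-34,-102)):
    P=place([493.2,-192,-1.17],[[39,y+9,124],[39,y-9,124],[-39,y-9,124],[-39,y+9,124]]);q=proj(c,P)
    m=sum(cv2.inRange(h,(lo,110,50),(hi,255,255)) for lo,hi in HSV[n]);_,_,st,_=cv2.connectedComponentsWithStats(m)
    s=st[1+np.argmax(st[1:,4])];print(n,"seen",s[0]+250,s[1]+140,s[0]+250+s[2],s[1]+140+s[3],"expected",q.min(0).round(1),q.max(0).round(1))
A=cv2.resize(a[110:230,90:410],(800,300),interpolation=cv2.INTER_CUBIC);B=cv2.resize(b[130:340,180:460],(400,300))
B=np.hstack([B,cv2.resize(b[200:335,230:310],(178,300)),np.zeros((300,222,3),np.uint8)])
cv2.imwrite("pics/fin.png",np.vstack([A,B]))
```

```text
t 36.62 tcp [505.1 330.5 243.9] [-1.7996e+02 -2.0000e-02  1.7886e+02] gap 49.8 F [-0.6  0.4 -0.5]
red seen 285 154 294 191 expected [285.4 153.8] [294.3 190.7]
yellow seen 318 155 327 192 expected [318.2 154.7] [327.2 191.6]
green seen 350 156 359 193 expected [350.6 155.6] [360.2 192.5]
blue seen 381 157 392 194 expected [382.9 156.5] [393.1 193.3]
```

View pics/fin.png

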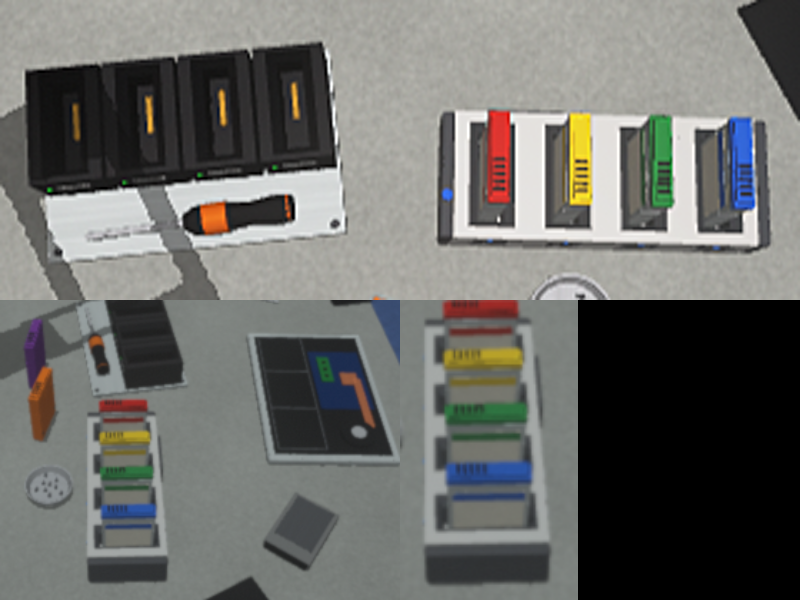

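All four docks on the old rack are empty. In the new dock, red (498,158), yellow (580,160), green (660,162) and blue (740,163) stand upright at seated height, within 2 px of prediction. The decoys haven't moved.

```bash
python3 -c "
from bench import r
print(r.hand_in())"
```

```text
the job is handed in; nothing more can be done
None
```

All four carriers are now in the light grey dock in their original order, red, yellow, green, blue from the left. I handed the job in at about 37 s, with the arm clear of everything.

- **Seating:** I lowered each carrier until it touched the bay floor. The tool stopped at z of about 95 mm, as expected for full depth, and the vertical force rose to 5–9 N before I let go.
- **Final pictures:** The top and side views show all four upright, with bezels within about 2 px of where fully seated carriers should appear. The old docks are empty, and the orange and purple look-alikes were not moved.
- **Disagreements:** The top and wrist cameras differed by about 2 mm, so I used the wrist camera for the fine positioning. My first reading of the rack plate's edge was about 20 mm off because I took the plate as centred under the row, so I dropped it. No check failed.

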